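Tap the last leg wedge home in a footed serving board

TASK

One of the three leg wedges in the round footed serving board still sticks up: pick up the meat pounder by its handle and tap that wedge down with the pounder's flat face until it goes no further. Then lift the pounder clear and give the wedge one more tap to make sure that it is tight, and stand the pounder upright on the counter again, let go. Touch the wedge with nothing but the pounder, and leave the aluminium coupling where it is.

Things in the scene. Friction and masses are not known exactly. Their poses are not given: they have to be found in the camera images.
- pounder_grip (a point): Grip point of the meat pounder, a loose kitchen tool of about 0.35 kg that stands upright on the counter: a flat steel disc 64 mm across and 22 mm thick below, a plain round black handle 28 mm in diameter straight up from its middle, 110 mm high in all. The point lies on the handle's axis 75 mm above the disc's flat lower face (the tapping face), 35 mm below the handle's top; z points up along the handle.
- wedge_top (a point): Centre of the top face (10 x 28 mm) of the pale wooden wedge that still sticks up. It stands upright in the slot of a dark leg end, 70 mm from the board's centre, and at the start its top is 24 to 30 mm above the board's top. It can only slide straight down its slot: stiff, it moves under about 7 N (more when struck fast), stays where it is left, and stops hard when its top is 5 mm above the board's top. z points up.
- board: The round brown wooden serving board on three legs, fixed to the counter; 220 mm across, its flat top 70 mm above the counter. Origin at the centre of its underside on the counter, z up; its x axis points towards the wedge that sticks up. Its two other leg wedges, 120 degrees to either side, 70 mm from the centre, are already home, 5 mm above the top.
- coupling: Bystander: loose bright aluminium coupling sleeve, 42 mm across, 60 mm high, standing on end, with a 22 mm bore. Origin at the centre of its underside.
There are look-alikes about, which are no part of the job. What is meant by the part that bears pounder_grip is not orange or yellow, and is the larger of those in its own colour.

How it is judged:
On the way, in this order (a step that is already met when the one before it is completed fails the run):
1. the wedge is driven home: its top at most 9 mm above the board's top (z of wedge_top in the frame of board below 0.079 m), for 0.02 s.
2. the pounder is lifted at least 8 mm clear of the wedge (z of pounder_grip in the frame of wedge_top above 0.083 m), for 0.02 s.
3. the pounder taps the wedge again (more than 2 N) (z of wedge_top in the frame of board below 0.079 m and contact force between pounder and wedge above 2 N).
At the end, for the whole second after the job is handed in: The wedge is home (its top at most 9 mm above the board's top; fully home is 5 mm) and the pounder stands upright (within 10 degrees) on its disc on the counter, its grip point 67 to 83 mm above the counter, released and at rest (z of wedge_top in the frame of board below 0.079 m and height (world z) of pounder_grip between 0.067 and 0.083 m and angle between pounder_grip's own z axis and vertical below 0.17 rad and linear speed of pounder below 0.03 m/s); the robot touches nothing.
It fails at once if the gripper or arm touches the wedge (contact force between any of the fingers, the arm and wedge above 0.5 N).
It fails at once if the coupling touches the wedge (contact force between coupling and wedge above 0.5 N).
It fails at once if the coupling is moved by more than 30 mm (distance of coupling from where it was at the start of the episode above 0.03 m).
It also fails if it takes over 51 s, if anything falls off the work surface, if the arm or the gripper's body presses on something with over 40 N, if the wrist force passes 120 N, or if a joint passes its speed limit or range.

ROBOT

A 6-joint arm with a two-finger parallel gripper is mounted at the origin on the work surface. World frame = base frame: x ahead of the robot, y to its left, z up, the work surface at z = 0. Lengths are in m, angles in rad, forces in N, time in s.
With the tool pointing down it reaches from about 0.35 to 0.775 m from the base axis. Payload 5.5 kg.
Tool frame: the origin (TCP) lies on the centre line of the jaws, within the pads' length; the fingertips stand 11 mm ahead of it and the grasp point (between the pads) lies 8 mm behind it (env.nose_length is the distance from the TCP to the fingertips, in m); x points along the fingers, z is the direction in which the jaws open and shut, and the axes are right-handed (so a half turn about x gives the same grasp; the last joint's range is limited). The gripper opens to 85 mm and grips with 20 to 120 N. Pads are 22 mm wide; open, the fingers measure 114 mm over their backs; the gripper's body (76 mm by 85 mm) begins 54 mm behind the grasp point. The pads swing forward as they close: fully open they stand 13 mm farther back than shut.
Start: joints at [-1.408, 0.313, 0.046, 1.304, 0, 1.431], TCP at [0.171, -0.549, 0.242] pointing down, gripper open.
Joint ranges: [-2.76, 2.76], [-0.86, 1.69], [-1.03, 1.26], [-2.2, 2.34], [-1.47, 1.5], [-3.14, 3.14]. Speed limits (rad/s): [2.57, 2.57, 3.14, 3.14, 3.14, 3.14].

INTERFACE

Orientations are given as a unit quaternion [w, x, y, z].
In Python, from workcell import env gives the robot as it stands. The module is installed in compiled form; this text tells all that it offers.
- The arm moves only by the tool step_arm, never from a script. Its argument "moves" is a list that holds one entry, the list of rows, each a list of 7 numbers: the turn, a rotation vector about the tool's x, y, z in rad, then the shift along the tool's x, y, z in m, then the opening, from 0 (shut) to 1 (fully open). In form: [[[rx, ry, rz, tx, ty, tz, grip], ...]]. A call has 1 to 12 rows; each row is the pose to reach, as a shift and turn from the pose measured when the call began, along the tool's axes at that moment; what a row does not reach only later rows make up. A row lasts 1/10 s, in which the tool goes at most 50 mm and 8.59 degrees, less where a joint would pass 70% of its speed; a pose out of reach is approached as far as the arm can. A call with a gripper value outside its range is refused whole. The fingers move at their own pace and stop on an object; "force" is the grip in N (left out, the last holds). Time passes only in rows, so rows that repeat a pose let the fingers close. It gives the time, the measured TCP pose, the force and the opening at its end, in the units of the state.
- env.get_state(): the state, without advancing time (a new reading comes with each control period).
- env.read_camera(name): name is "side" or "top"; returns (picture, depth): 420x560x3 uint8, red, green, blue; 420x560 float32, m along the optical axis (not along the pixel's ray), 0 where there is no reading.
- env.get_calibration(name): a dict with "mtx" (3x3 intrinsics, pixels), "distortion" ([k1, k2, p1, p2, k3] as OpenCV has them; the pictures are not rectified), "camera_from_world" (4x4, takes a point from world to camera coordinates). Camera axes: x right, y down, z forward; pixel columns grow to the right and rows downward; lengths in m; the calibration is good to about 2 mm. A picture is of the moment at which its call begins. get_calibration takes no time and is no camera call.
- env.hand_in(): hands the job in, once; it reports no verdict.
Trained networks look in the newest picture that a camera, given by its name, has taken for a name from the list of things; names that differ only in an ending like _2 or _b are one class to them, and where a whole thing is asked for, a point or a joint stands for the part that bears it (a point fixed in the world has none). Each returns a list of dicts, best first, with "confidence" (0 to 1); they miss things now and then, are a little off and sometimes report something else, mostly with a low value. They report only what shows in the picture. A call takes as long as a camera call. They do not tell look-alikes from the thing itself.
- env.boxes_of(camera, thing): "uv" ([column, row] in pixels, amid what is visible of it).
- env.silhouettes(camera, thing): "mask" (420x560 bool, what is visible of it) and "uv" ([column, row] in pixels, amid what is visible of it).
The state is a dict: "clock": time; "joint_pos": joint angles; "qvel": joint speeds; "tau": joint torques, N m; "tcp_pos": TCP position; "orientation": TCP orientation; "wrist_force": force on the tool from outside, world axes, zero at the start; "ft_torque": the same for the moment, N m; "finger_gap": finger opening in m.
Only numpy, scipy, OpenCV 4.12 (cv2) and the standard library are available. Lean on these libraries where they do the work, as an engineer would, in place of code of your own. Each camera call takes 0.05 s, during which the arm holds its last target.

## Working session

There is one attempt and no reset: what is moved stays moved. The work goes in short steps, Python scripts to look and compute and a tool call to move; the robot and the scene stay as the last step left them, time stands still between calls to the robot, and variables do not carry over. Pictures are saved under pics/ and viewed, and the job is handed in when it is done.

Besides the shell and the picture viewer there is one more tool, called after "Call:" as name([rows], argument=value, ...), one row to a line, values as JSON. step_arm: Moves the arm, as the interface text tells. Its arguments: {"type":"object","properties":{"moves":{"type":"array","items":{"type":"array","items":{"type":"array","items":{"type":"number"}}}},"force":{"type":"number"}},"required":["moves"]}

```bash
mkdir -p pics; cat > h.py <<'E'
import numpy as np, cv2
from workcell import env
def save(n,im): cv2.imwrite('pics/'+n,cv2.cvtColor(im,cv2.COLOR_RGB2BGR))
def world(cam,depth,us,vs):
    c=env.get_calibration(cam);K=np.array(c['mtx'],float);D=np.array(c['distortion'],float);T=np.linalg.inv(np.array(c['camera_from_world']))
    us=np.asarray(us);vs=np.asarray(vs)
    n=cv2.undistortPoints(np.stack([us,vs],1).astype(float).reshape(-1,1,2),K,D).reshape(-1,2)
    z=depth[vs.astype(int),us.astype(int)]
    P=np.c_[n*z[:,None],z,np.ones(len(z))]
    return (P@T.T)[:,:3],z>0
def proj(cam,p):
    c=env.get_calibration(cam);T=np.array(c['camera_from_world'])
    return cv2.projectPoints(np.atleast_2d(p).astype(float),cv2.Rodrigues(T[:3,:3])[0],T[:3,3],np.array(c['mtx'],float),np.array(c['distortion'],float))[0].reshape(-1,2)
E
python3 - <<'E'
from h import *
for c in ('top','side'):
    im,d=env.read_camera(c);save(c+'0.png',im);np.save(c+'0.npy',d)
    for t in ('pounder_grip','wedge_top','board','coupling'):
        for r in env.silhouettes(c,t):
            v,u=np.nonzero(r['mask']);P,ok=world(c,d,u,v);P=P[ok]
            print(c,t,round(r['confidence'],2),np.round(r['uv']),len(u),np.round(np.median(P,0),3),np.round(np.percentile(P,2,axis=0),3),np.round(np.percentile(P,98,axis=0),3))
print(env.get_state())
E
```

```text
top pounder_grip 0.91 [377. 247.] 357 [ 0.44  -0.207  0.016] [ 0.421 -0.231  0.005] [ 0.463 -0.192  0.079]
top pounder_grip 0.78 [414. 191.] 326 [ 0.559 -0.3    0.017] [ 0.543 -0.322  0.008] [ 0.582 -0.285  0.079]
top pounder_grip 0.73 [422. 229.] 739 [ 0.474 -0.307  0.023] [ 0.447 -0.335  0.006] [ 0.504 -0.286  0.111]
top pounder_grip 0.69 [416. 276.] 730 [ 0.375 -0.294  0.023] [ 0.346 -0.323  0.009] [ 0.402 -0.274  0.111]
top board 0.9 [261. 196.] 8502 [0.551 0.029 0.069] [ 0.453 -0.07   0.065] [0.651 0.127 0.075]
top coupling 0.69 [150. 226.] 437 [0.487 0.275 0.055] [ 0.467  0.257 -0.002] [0.506 0.301 0.062]
side pounder_grip 0.86 [292. 325.] 1568 [ 0.474 -0.329  0.025] [ 0.447 -0.348  0.001] [ 0.503 -0.293  0.111]
side pounder_grip 0.85 [233. 326.] 1542 [ 0.375 -0.316  0.025] [ 0.346 -0.336  0.001] [ 0.402 -0.243  0.111]
side pounder_grip 0.77 [342. 323.] 750 [ 0.559 -0.315  0.018] [ 0.539 -0.329  0.001] [ 0.58  -0.293  0.079]
side board 0.94 [316. 212.] 4609 [ 0.548 -0.008  0.071] [ 0.452 -0.079  0.009] [0.648 0.121 0.083]
side coupling 0.92 [281. 172.] 359 [0.486 0.261 0.039] [0.467 0.254 0.006] [0.506 0.291 0.063]
{'clock': 0.5, 'joint_pos': array([-1.40766176e+00,  3.13190777e-01,  4.60657123e-02,  1.30357598e+00,
        1.61592425e-05,  1.43118584e+00]), 'qvel': array([-0.00219375,  0.00012092,  0.00219693, -0.00106725, -0.00011984,
       -0.00050193]), 'tau': array([-1.85068624e-03, -4.79993069e+01,  2.98538589e+01,  1.86899568e-03,
       -9.77595937e-05, -4.15354791e-06]), 'tcp_pos': array([ 0.17142653, -0.54888714,  0.24231439]), 'orientation': array([ 0.56970816,  0.41886552,  0.56965198, -0.41890442]), 'wrist_force': array([ 0.88921865, -0.46085806, -0.11510719]), 'ft_torque': array([-0.04447147,  0.06634002, -0.01977565]), 'finger_gap': 0.08515977241089488}
```

```bash
python3 - <<'E'
import cv2,numpy as np
a=cv2.imread('pics/top0.png');b=cv2.imread('pics/side0.png')
cv2.imwrite('pics/t1.png',cv2.resize(a[130:320,120:460],None,fx=2.3,fy=2.3,interpolation=2))
cv2.imwrite('pics/s1.png',cv2.resize(b[140:380,180:400],None,fx=2.4,fy=2.4,interpolation=2))
E
```

```text
(no output)
```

View pics/t1.png

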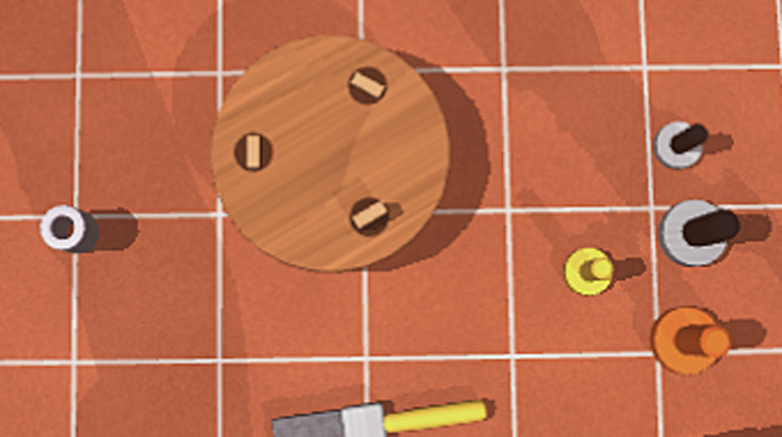

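View pics/s1.png

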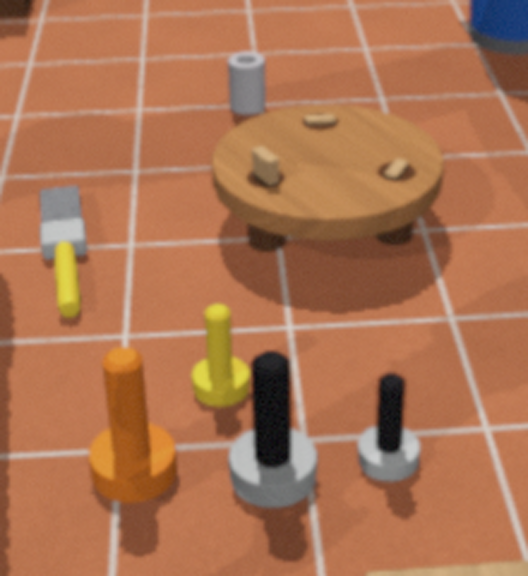

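Candidates: large steel/black pounder at top (422,229) / side (292,325), small steel/black (414,191), orange (416,276), yellow (377,247). The large black-handled steel one fits: it is neither orange nor yellow, and it is the larger of its colour. The enlarged crops confirm it. The raised wedge is at top ≈(281,223), the one near-left in the side view. Next I measure both.

```bash
python3 - <<'E'
from h import *
from scipy.optimize import least_squares
for c in ('top','side'):
    d=np.load(c+'0.npy');v,u=np.mgrid[0:420,0:560];u=u.ravel();v=v.ravel()
    P,ok=world(c,d,u,v)
    def circ(Q,r):
        s=least_squares(lambda p:np.hypot(Q[:,0]-p[0],Q[:,1]-p[1])-r,Q[:,:2].mean(0),loss='soft_l1',f_scale=.002);return np.round(s.x,4),len(Q),np.round(np.sqrt(2*s.cost/len(Q)),4)
    near=ok&(np.hypot(P[:,0]-.474,P[:,1]+.31)<.05)
    for n,lo,hi,r in (('handle',.03,.104,.014),('top',.107,.115,None)):
        Q=P[near&(P[:,2]>lo)&(P[:,2]<hi)]
        print(c,n,circ(Q,r) if r else (Q.mean(0).round(4),len(Q)))
    nb=ok&(np.hypot(P[:,0]-.55,P[:,1]-.03)<.1)
    B=P[nb&(P[:,2]>.06)&(P[:,2]<.0735)];print('board z',np.median(B[:,2]))
    W=P[nb&(P[:,2]>.0865)];print('wedge',W.mean(0).round(4),len(W),W[:,2].max(), np.percentile(W,[5,95],axis=0).round(4))
    W=P[nb&(P[:,2]>.091)];print('wedgetop',W.mean(0).round(4),len(W), np.percentile(W,[3,97],axis=0).round(4))
    if c=='top':
        Q=P[ok&(P[:,2]>.062)&(P[:,2]<.078)&(np.hypot(P[:,0]-.55,P[:,1]-.03)<.125)]
        h=cv2.convexHull((Q[:,:2]*1000).astype(np.float32));print(cv2.minEnclosingCircle(h))
E
```

```text
top handle (array([ 0.4766, -0.3162]), 136, np.float64(0.0008))
top top (array([ 0.4763, -0.3148,  0.1094]), 106)
board z 0.06921009156603852
wedge [ 0.4919 -0.0054  0.0945] 81 0.09918117015875727 [[ 0.4831 -0.0163  0.0913]
 [ 0.5008  0.0063  0.0978]]
wedgetop [ 0.4919 -0.0053  0.0946] 78 [[ 0.483  -0.0182  0.0915]
 [ 0.5012  0.0064  0.0979]]
((552.724853515625, 29.56673812866211), 109.8851089477539)
side handle (array([ 0.4752, -0.3162]), 551, np.float64(0.0008))
side top (array([ 0.475 , -0.3196,  0.1098]), 134)
board z 0.07130698749860265
wedge [ 0.49   -0.0084  0.0938] 75 0.09826468433577595 [[ 0.4807 -0.0185  0.0876]
 [ 0.5     0.0047  0.0977]]
wedgetop [ 0.4899 -0.0073  0.0955] 56 [[ 0.4794 -0.0176  0.0917]
 [ 0.5002  0.0059  0.0982]]
```

```bash
cat >> h.py <<'E'
from scipy.spatial.transform import Rotation as R
def plan(p,zdir=None):
    s=env.get_state();q=s['orientation'];r=R.from_quat([q[1],q[2],q[3],q[0]])
    M=r.as_matrix()
    print('clk',round(s['clock'],2),'tcp',np.round(s['tcp_pos'],4),'gap',round(s['finger_gap'],4),'F',np.round(s['wrist_force'],2),'axes\n',M.round(3))
    print('shift',np.round(M.T@(np.array(p)-s['tcp_pos']),4))
    if zdir is not None:
        for sg in (1,-1):
            z=sg*np.array(zdir,float);x=np.array([0,0,-1.]);T=np.c_[x,np.cross(z,x),z]
            print('turn',sg,np.round((R.from_matrix(M).inv()*R.from_matrix(T)).as_rotvec(),4))
E
python3 - <<'E'
from h import *
plan([.476,-.316,.18],[0,1,0])
E
```

```text
clk 0.5 tcp [ 0.1714 -0.5489  0.2423] gap 0.0852 F [ 0.89 -0.46 -0.12] axes
 [[ 0.     0.955  0.298]
 [-0.     0.298 -0.955]
 [-1.     0.     0.   ]]
shift [ 0.0623  0.3602 -0.1315]
turn 1 [-2.8388e+00  0.0000e+00  1.0000e-04]
turn -1 [ 3.027e-01  1.000e-04 -0.000e+00]
```

Call:
step_arm([
  [[0.04, 0, 0, 0.02, 0.045, -0.016, 1], [0.08, 0, 0, 0.03, 0.09, -0.033, 1], [0.12, 0, 0, 0.04, 0.135, -0.049, 1], [0.16, 0, 0, 0.05, 0.18, -0.066, 1], [0.2, 0, 0, 0.06, 0.225, -0.082, 1], [0.24, 0, 0, 0.062, 0.27, -0.099, 1], [0.28, 0, 0, 0.062, 0.315, -0.115, 1], [0.3027, 0, 0, 0.062, 0.3602, -0.1315, 1], [0.3027, 0, 0, 0.062, 0.3602, -0.1315, 1], [0.3027, 0, 0, 0.062, 0.3602, -0.1315, 1]],
], force=80)

```text
clock: 1.5
tcp_pos: [0.4768, -0.315, 0.1802]
orientation: [0.501, 0.499, 0.501, -0.499]
wrist_force: [-0.5, 0.3, 0.7]
finger_gap: 0.0854
```

```bash
python3 - <<'E'
from h import *
plan([.476,-.316,.069],[0,1,0])
E
```

```text
clk 1.5 tcp [ 0.4768 -0.315   0.1802] gap 0.0854 F [-0.49  0.26  0.73] axes
 [[-0.     1.     0.003]
 [-0.     0.003 -1.   ]
 [-1.    -0.     0.   ]]
shift [ 0.1112 -0.0007  0.0009]
turn 1 [-3.1384e+00 -6.0000e-04  4.0000e-04]
turn -1 [0.0032 0.0002 0.0004]
```

Call:
step_arm([
  [[0.003, 0, 0, 0.04, -0.0007, 0.001, 1], [0.003, 0, 0, 0.075, -0.0007, 0.001, 1], [0.003, 0, 0, 0.1, -0.0007, 0.001, 1], [0.003, 0, 0, 0.111, -0.0007, 0.001, 1], [0.003, 0, 0, 0.111, -0.0007, 0.001, 1], [0.003, 0, 0, 0.111, -0.0007, 0.001, 0], [0.003, 0, 0, 0.111, -0.0007, 0.001, 0], [0.003, 0, 0, 0.111, -0.0007, 0.001, 0], [0.003, 0, 0, 0.111, -0.0007, 0.001, 0], [0.003, 0, 0, 0.111, -0.0007, 0.001, 0], [0.003, 0, 0, 0.111, -0.0007, 0.001, 0]],
], force=80)

```text
clock: 2.6
tcp_pos: [0.4768, -0.3166, 0.0705]
orientation: [0.501, 0.5, 0.499, -0.5]
wrist_force: [-0.3, 0.3, 7.0]
finger_gap: 0.0263
```

```bash
python3 - <<'E'
from h import *
plan([.491,-.006,.180],[0,1,0])
im,d=env.read_camera('side');save('s2.png',cv2.resize(im[200:400,180:400],None,fx=2.5,fy=2.5))
E
```

```text
clk 2.6 tcp [ 0.4768 -0.3166  0.0705] gap 0.0263 F [-0.32  0.33  7.04] axes
 [[ 0.001  1.     0.   ]
 [-0.002  0.    -1.   ]
 [-1.     0.001  0.002]]
shift [-0.11    0.0145 -0.3104]
turn 1 [-3.1412e+00  2.2000e-03  2.9000e-03]
turn -1 [ 0.0004  0.0019 -0.0014]
```

View pics/s2.png

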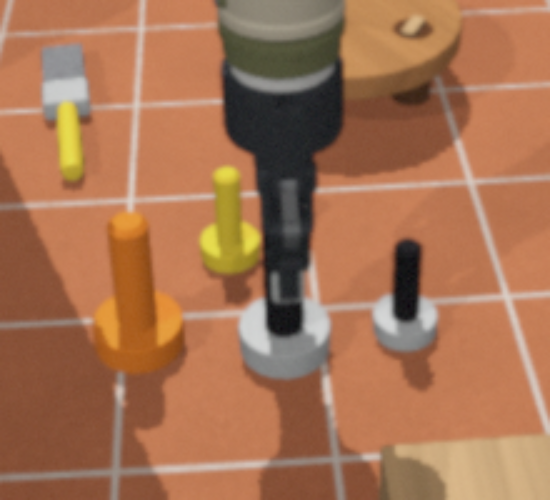

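The grasp on the large steel pounder (side ≈(292,325)) looks central. I'll lift it and carry it over the wedge.

Call:
step_arm([
  [[0, 0, 0, -0.03, 0, 0, 0], [0, 0, 0, -0.07, 0, 0, 0], [0, 0, 0, -0.11, 0, 0, 0], [0, 0, 0, -0.12, 0.002, -0.03, 0], [0, 0, 0, -0.12, 0.004, -0.075, 0], [0, 0, 0, -0.12, 0.006, -0.12, 0], [0, 0, 0, -0.12, 0.008, -0.165, 0], [0, 0, 0, -0.12, 0.01, -0.21, 0], [0, 0, 0, -0.12, 0.012, -0.255, 0], [0, 0, 0, -0.12, 0.0145, -0.295, 0], [0, 0, 0, -0.12, 0.0145, -0.3104, 0], [0, 0, 0, -0.12, 0.0145, -0.3104, 0]],
])

```text
clock: 3.85
tcp_pos: [0.4901, -0.0034, 0.1895]
orientation: [0.501, 0.498, 0.501, -0.499]
wrist_force: [0.7, -0.3, -4.3]
finger_gap: 0.026
```

```bash
python3 - <<'E'
from h import *
plan([.491,-.006,.172],[0,1,0])
for c in ('side','top'):
    im,d=env.read_camera(c);save(c+'3.png',cv2.resize(im[100:300,180:400],None,fx=2.5,fy=2.5))
    P,ok=world(c,d,*[a.ravel() for a in np.mgrid[0:420,0:560][::-1]])
    if c=='side':
        Q=P[ok&(np.hypot(P[:,0]-.491,P[:,1]+.006)<.045)&(P[:,2]>.105)&(P[:,2]<.15)]
        print(Q[:,2].min(),np.percentile(Q,[1,99],axis=0).round(4))
E
```

```text
clk 3.85 tcp [ 0.4901 -0.0034  0.1895] gap 0.026 F [ 0.71 -0.34 -4.28] axes
 [[-0.     1.     0.005]
 [-0.001  0.005 -1.   ]
 [-1.    -0.     0.001]]
shift [0.0175 0.0009 0.0025]
turn 1 [-3.1368e+00 -1.0000e-04  1.8000e-03]
turn -1 [0.0048 0.0012 0.0001]
0.11949929123266534 [[ 0.4582 -0.0372  0.121 ]
 [ 0.518   0.0176  0.1496]]
```

View pics/side3.png

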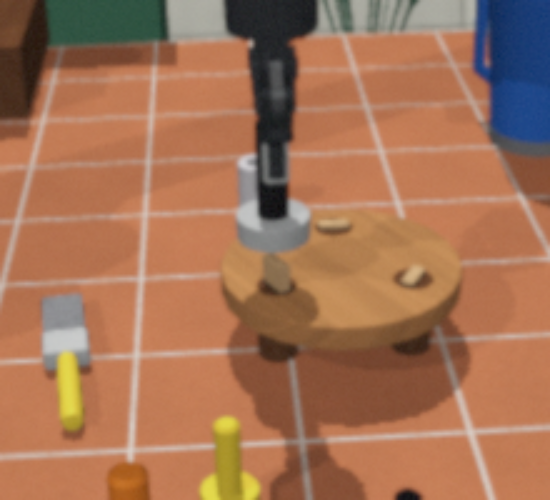

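The disc is centred above the raised wedge with its face at z≈0.119 (crop px (272,225) over the wedge at (275,275)). Pressing down in measured steps.

Call:
step_arm([
  [[0.005, 0, 0, 0.01, 0.001, 0.0025, 0], [0.005, 0, 0, 0.018, 0.001, 0.0025, 0], [0.005, 0, 0, 0.022, 0.001, 0.0025, 0], [0.005, 0, 0, 0.025, 0.001, 0.0025, 0], [0.005, 0, 0, 0.028, 0.001, 0.0025, 0], [0.005, 0, 0, 0.031, 0.001, 0.0025, 0], [0.005, 0, 0, 0.034, 0.001, 0.0025, 0]],
], force=100)

```text
clock: 4.65
tcp_pos: [0.4915, -0.0089, 0.1559]
orientation: [-0.5, -0.5, -0.498, 0.502]
wrist_force: [-3.6, -2.0, 5.7]
finger_gap: 0.0258
```

Call:
step_arm([
  [[0, 0, 0, 0.003, 0, -0.002, 0], [0, 0, 0, 0.006, 0, -0.002, 0], [0, 0, 0, 0.008, 0, -0.002, 0], [0, 0, 0, 0.01, 0, -0.002, 0]],
])

```text
clock: 5.05
tcp_pos: [0.4923, -0.007, 0.146]
orientation: [-0.501, -0.501, -0.498, 0.501]
wrist_force: [-0.5, -2.8, 4.9]
finger_gap: 0.0259
```

Call:
step_arm([
  [[0, 0, 0, 0.001, 0, 0, 0], [0, 0, 0, 0.002, 0, 0, 0], [0, 0, 0, 0.002, 0, 0, 0]],
])

```text
clock: 5.35
tcp_pos: [0.4927, -0.0071, 0.1454]
orientation: [0.501, 0.501, 0.497, -0.501]
wrist_force: [-3.8, -3.2, 14.4]
finger_gap: 0.0259
```

Call:
step_arm([
  [[0, 0, 0, 0.002, 0, 0, 0], [0, 0, 0, 0.003, 0, 0, 0], [0, 0, 0, 0.003, 0, 0, 0]],
])

```text
clock: 5.65
tcp_pos: [0.4931, -0.007, 0.1453]
orientation: [0.502, 0.501, 0.496, -0.5]
wrist_force: [-7.5, -2.2, 24.8]
finger_gap: 0.0259
```

Hard stop: the force rises with no travel, and the TCP is at 0.145, as predicted for fully home. Lifting clear and checking.

Call:
step_arm([
  [[0, 0, 0, -0.01, 0, 0, 0], [0, 0, 0, -0.03, 0, 0, 0], [0, 0, 0, -0.04, 0, 0, 0], [0, 0, 0, -0.04, 0, 0, 0]],
])

```text
clock: 6.05
tcp_pos: [0.4937, -0.0065, 0.186]
orientation: [0.502, 0.502, 0.496, -0.5]
wrist_force: [0.2, -0.4, -4.0]
finger_gap: 0.0259
```

```bash
python3 - <<'E'
from h import *
plan([.491,-.006,.160],[0,1,0])
im,d=env.read_camera('side');save('s4.png',cv2.resize(im[100:300,180:400],None,fx=2.5,fy=2.5))
P,ok=world('side',d,*[a.ravel() for a in np.mgrid[0:420,0:560][::-1]])
Q=P[ok&(np.hypot(P[:,0]-.491,P[:,1]+.006)<.045)&(P[:,2]>.09)&(P[:,2]<.15)];print(Q[:,2].min(),np.percentile(Q,[1,99],axis=0).round(4))
for r in (.02,):
    Q=P[ok&(np.hypot(P[:,0]-.491,P[:,1]+.006)<r)&(P[:,2]<.09)];print(np.percentile(Q[:,2],[50,90,98,100]))
E
```

```text
clk 6.05 tcp [ 0.4937 -0.0065  0.186 ] gap 0.0259 F [ 0.24 -0.45 -4.04] axes
 [[ 0.008  1.    -0.003]
 [-0.004 -0.003 -1.   ]
 [-1.     0.008  0.004]]
shift [ 0.026  -0.003  -0.0006]
turn 1 [ 3.1387 -0.0129 -0.0063]
turn -1 [-0.0029  0.004  -0.0082]
0.1165693577502096 [[ 0.4623 -0.0402  0.1181]
 [ 0.5247  0.0138  0.1494]]
[0.02460132 0.07580294 0.07723825 0.07803107]
```

View pics/s4.png

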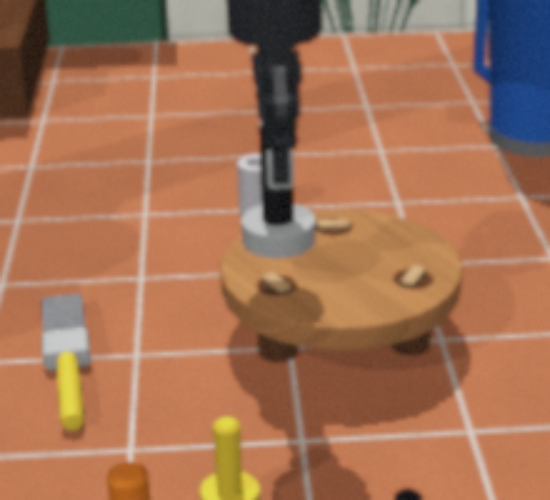

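The wedge at crop (275,283) is now as low as the other two. Second tap:

Call:
step_arm([
  [[-0.003, 0.004, -0.008, 0.015, -0.003, 0, 0], [-0.003, 0.004, -0.008, 0.03, -0.003, 0, 0], [-0.003, 0.004, -0.008, 0.038, -0.003, 0, 0], [-0.003, 0.004, -0.008, 0.041, -0.003, 0, 0], [-0.003, 0.004, -0.008, 0.043, -0.003, 0, 0], [-0.003, 0.004, -0.008, 0.043, -0.003, 0, 0]],
])

```text
clock: 6.7
tcp_pos: [0.4894, -0.0063, 0.1452]
orientation: [0.5, 0.5, 0.5, -0.5]
wrist_force: [-11.7, 3.0, 33.5]
finger_gap: 0.0259
```

Tap registered (33 N, no travel). I'll lift and go back to the pounder's old spot.

Call:
step_arm([
  [[0, 0, 0, -0.02, 0, 0, 0], [0, 0, 0, -0.045, 0, 0, 0], [0, 0, 0, -0.045, -0.001, 0.04, 0], [0, 0, 0, -0.045, -0.002, 0.085, 0], [0, 0, 0, -0.045, -0.004, 0.13, 0], [0, 0, 0, -0.045, -0.006, 0.175, 0], [0, 0, 0, -0.045, -0.008, 0.22, 0], [0, 0, 0, -0.045, -0.01, 0.265, 0], [0, 0, 0, -0.045, -0.012, 0.3, 0], [0, 0, 0, -0.045, -0.0125, 0.31, 0], [0, 0, 0, -0.045, -0.0125, 0.31, 0]],
])

```text
clock: 7.8
tcp_pos: [0.4763, -0.3174, 0.1883]
orientation: [-0.498, -0.5, -0.501, 0.501]
wrist_force: [-0.3, 0.6, -3.9]
finger_gap: 0.0258
```

```bash
python3 - <<'E'
from h import *
plan([.4765,-.316,.0725],[0,1,0])
im,d=env.read_camera('side');save('s5.png',cv2.resize(im[130:380,180:420],None,fx=2.3,fy=2.3))
P,ok=world('side',d,*[a.ravel() for a in np.mgrid[0:420,0:560][::-1]])
Q=P[ok&(np.hypot(P[:,0]-.4765,P[:,1]+.316)<.036)&(P[:,2]>.09)&(P[:,2]<.15)]
print(np.percentile(Q,[.5,1,99],axis=0).round(4))
for lo,hi in ((-.03,-.01),(-.01,.01),(.01,.03)):
    q=Q[(Q[:,0]-.4765>lo)&(Q[:,0]-.4765<hi)];print(lo,q[:,2].min() if len(q) else None)
E
```

```text
clk 7.8 tcp [ 0.4763 -0.3174  0.1883] gap 0.0258 F [-0.25  0.6  -3.88] axes
 [[-0.003  1.    -0.002]
 [ 0.002 -0.002 -1.   ]
 [-1.    -0.003 -0.002]]
shift [ 0.1158  0.0005 -0.0012]
turn 1 [3.1394 0.0045 0.0034]
turn -1 [-0.0022 -0.0021  0.0029]
[[ 0.4438 -0.3505  0.1184]
 [ 0.4442 -0.3502  0.1194]
 [ 0.5045 -0.2958  0.1486]]
-0.03 0.1182356598638803
-0.01 0.11708994332736544
0.01 0.11836518374358618
```

View pics/s5.png

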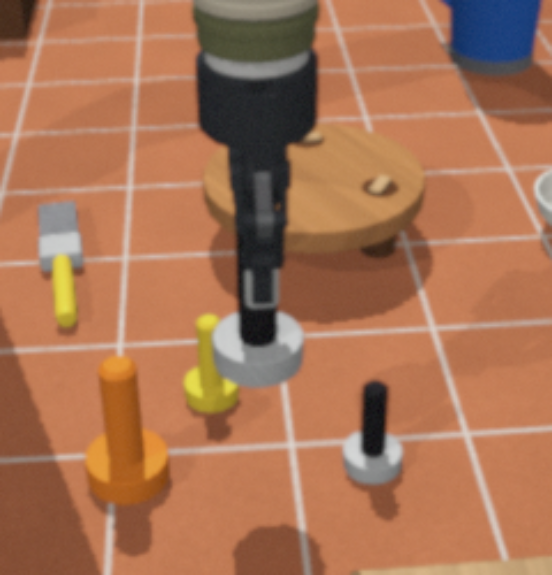

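The pounder hangs upright at crop (258,345), clear of the neighbours. Lowering.

Call:
step_arm([
  [[-0.002, -0.002, 0.003, 0.03, 0.0005, -0.001, 0], [-0.002, -0.002, 0.003, 0.065, 0.0005, -0.001, 0], [-0.002, -0.002, 0.003, 0.095, 0.0005, -0.001, 0], [-0.002, -0.002, 0.003, 0.108, 0.0005, -0.001, 0], [-0.002, -0.002, 0.003, 0.113, 0.0005, -0.001, 0], [-0.002, -0.002, 0.003, 0.116, 0.0005, -0.001, 0], [-0.002, -0.002, 0.003, 0.1175, 0.0005, -0.001, 0], [-0.002, -0.002, 0.003, 0.1185, 0.0005, -0.001, 0], [-0.002, -0.002, 0.003, 0.1185, 0.0005, -0.001, 0]],
])

```text
clock: 8.75
tcp_pos: [0.477, -0.3151, 0.071]
orientation: [0.501, 0.5, 0.5, -0.499]
wrist_force: [0.5, -0.3, -3.4]
finger_gap: 0.0261
```

Call:
step_arm([
  [[0, 0, 0, 0.001, 0, 0, 0], [0, 0, 0, 0.002, 0, 0, 0], [0, 0, 0, 0.002, 0, 0, 0]],
])

```text
clock: 9.05
tcp_pos: [0.4774, -0.3155, 0.0706]
orientation: [0.501, 0.5, 0.499, -0.499]
wrist_force: [-1.4, 2.3, 6.0]
finger_gap: 0.0257
```

On the counter (+6 N). Releasing in place, then rising straight up.

Call:
step_arm([
  [[0, 0, 0, 0, 0, 0, 0.3], [0, 0, 0, 0, 0, 0, 0.5], [0, 0, 0, 0, 0, 0, 0.8], [0, 0, 0, 0, 0, 0, 1], [0, 0, 0, 0, 0, 0, 1], [0, 0, 0, 0, 0, 0, 1], [0, 0, 0, 0, 0, 0, 1]],
])

```text
clock: 9.75
tcp_pos: [0.4774, -0.3155, 0.0705]
orientation: [0.501, 0.5, 0.499, -0.499]
wrist_force: [-0.1, -0.1, -0.5]
finger_gap: 0.0855
```

Call:
step_arm([
  [[0, 0, 0, -0.02, 0, 0, 1], [0, 0, 0, -0.05, 0, 0, 1], [0, 0, 0, -0.09, 0, 0, 1], [0, 0, 0, -0.13, 0, 0, 1], [0, 0, 0, -0.15, 0, 0, 1], [0, 0, 0, -0.15, 0, 0, 1], [0, 0, 0, -0.15, 0, 0, 1]],
])

```text
clock: 10.45
tcp_pos: [0.4771, -0.3153, 0.2203]
orientation: [0.501, 0.5, 0.499, -0.499]
wrist_force: [-0.3, 0.6, -0.5]
finger_gap: 0.0854
```

```bash
python3 - <<'E'
from h import *
plan([.4765,-.316,.2],[0,1,0])
im,d=env.read_camera('side');save('s6.png',cv2.resize(im[130:380,180:420],None,fx=2.3,fy=2.3))
P,ok=world('side',d,*[a.ravel() for a in np.mgrid[0:420,0:560][::-1]])
nr=ok&(np.hypot(P[:,0]-.4765,P[:,1]+.316)<.04)
for lo,hi in ((.002,.02),(.03,.05),(.05,.07),(.07,.09),(.09,.105)):
    Q=P[nr&(P[:,2]>lo)&(P[:,2]<hi)];print(lo,len(Q),Q.mean(0).round(4))
print('top',P[nr&(P[:,2]<.13)][:,2].max())
Q=P[ok&(np.hypot(P[:,0]-.491,P[:,1]+.006)<.02)];print('wedge z',np.percentile(Q[:,2],[50,90,98,100]).round(4))
for r in env.silhouettes('side','coupling'):
    v,u=np.nonzero(r['mask']);p,o=world('side',d,u,v);print(np.median(p[o],0).round(3))
E
```

```text
clk 10.45 tcp [ 0.4771 -0.3153  0.2203] gap 0.0854 F [-0.26  0.61 -0.46] axes
 [[ 0.003  1.     0.001]
 [-0.002  0.001 -1.   ]
 [-1.     0.003  0.002]]
shift [ 0.0203 -0.0006  0.0006]
turn 1 [-3.1405e+00  4.7000e-03  2.8000e-03]
turn -1 [ 0.0011  0.0018 -0.003 ]
0.002 322 [ 0.4757 -0.3393  0.0104]
0.03 145 [ 0.4763 -0.3264  0.04  ]
0.05 152 [ 0.4766 -0.3266  0.0603]
0.07 154 [ 0.4764 -0.3267  0.0801]
0.09 114 [ 0.4761 -0.3274  0.0977]
top 0.11425637781403508
wedge z [0.0207 0.0721 0.0734 0.0746]
```

View pics/s6.png

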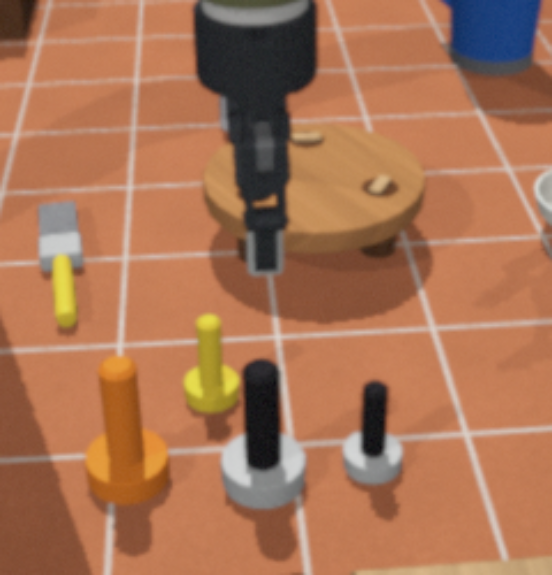

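The pounder stands upright at crop (262,440) and is released. The arm hides the wedge and coupling from the side camera, so I'll check them from the top and hand in.

```bash
python3 - <<'E'
from h import *
im,d=env.read_camera('top')
P,ok=world('top',d,*[a.ravel() for a in np.mgrid[0:420,0:560][::-1]])
Q=P[ok&(np.hypot(P[:,0]-.491,P[:,1]+.006)<.02)];print('wedge z',np.percentile(Q[:,2],[50,90,98,100]).round(4),len(Q))
for r in env.silhouettes('top','coupling'):
    v,u=np.nonzero(r['mask']);p,o=world('top',d,u,v);print('coupling',np.median(p[o],0).round(3))
print(env.hand_in())
E
```

```text
wedge z [0.0703 0.0748 0.0768 0.0791] 286
coupling [0.487 0.276 0.055]
the job is handed in; nothing more can be done
None
```

I picked up the large steel pounder with the black handle and pressed the raised wedge down until it stopped hard. I then lifted about 40 mm clear, tapped it again, stood the pounder back on its old spot, let go and handed the job in at about 10.5 s.

- **Wedge:** On the first press the force rose to about 25 N with no further travel. The second tap read about 33 N. The top camera puts the wedge top about 5 mm above the board, with noise of a few mm: the 90th percentile of points was 0.075 m and the single highest point 0.079 m.
- **Pounder:** It stands upright and released at (0.476, -0.316).
- **Coupling:** It measures within about 1 mm of where it started.
- **Failed check:** In the last side view the arm hid the raised wedge and the coupling, so I relied on the top view for both.

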